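# Close the sample mill and hold its run arm at the stop

### The job

Get the small bench mill grinding: take the loose lid that fits its cup, set it on the cup and press it down until it snaps home, level all round and flush on the rim. Then swing the mill's spring-return arm forward, round the lid's knob, until it is against its stop, and finish while still holding it there: the mill runs only as long as the arm is held, and the arm flies back when it is let go. Leave the larger lid, the beaker and the tweezers where they are.

Things in the scene. Friction and masses are not known exactly. Their poses are not given: they have to be found in the camera images.
- mill: The bench mill, fixed to the bench: white housing 200 mm (its own x) by 180 mm (y), top 62 mm above the bench; origin at the centre of its underside, own +x to its back, +y to its left, z up; the panel with the dial is its front. On it stand a steel cup, left of that the pivot post of the run arm, right of it a low stop post. The arm's grip is its highest point, 156 mm.
- cup_rim (a point): Centre of the mill cup's open mouth, at the height of the rim, 98 mm above the bench, 40 mm behind and 10 mm right of the mill's origin. Cup outside 70 mm, bore 60 mm; three spring-loaded balls stick 5 mm into the bore, 7.5 mm below the rim. The cup is fixed.
- lid_knob (a point): Fitting lid, 160 g, stands on its plug on the bench left or right of the mill: flange 74 mm across, 5 mm thick; plug below 18 mm deep, 56 mm, foot 47 mm; knob above: stem 16 mm, 10 mm high, then round grip 22 x 22 mm. Point: centre of that grip, 21 mm over flange top, 26 over its underside (seats on the rim), 44 over plug foot. z = axis. On the cup it rests 10 mm proud; 5-15 N snaps it home.
- large_lid_knob (a point): The same point of the other lid, which has the same knob but a flange 100 mm across: it belongs to another cup and is to be left alone.
- run_arm (a joint): Run arm angle, rad: 0 = parked, over the mill's front; 1.2 = at its hard stop, fork round the lid's knob. Grows counter-clockwise seen from above, the grip moving to the mill's back and right. A spring drives it back to 0: about 2 N at the grip to start, 4.5 N at the stop. The flat bar's underside is 8 mm over the cup's rim: it clears a seated lid's flange by 3 mm and runs into a proud one.
- run_grip (a point): Centre (half-way up) of the upright black round grip at the run arm's end: 15 mm across, 46 mm high, standing on the arm's bar; the point is 23 mm above the bar's top, 133 mm above the bench, 127 mm from the pivot axis, about which it moves in a level arc.
- pivot_axis (a point): Point on the arm's upright pivot axis, at the height of the bar.
- beaker_mid (a point): Small plastic beaker, 60 mm across, 80 mm high, a bystander; the point is half-way up.
- tweezers: Steel tweezers, 13 x 125 mm (long along their own y), 8 mm high, lying flat at the left of the mill, a bystander; origin at the centre of the underside.

How it is judged (in metres and radians):
On the way, in this order (a step that is already met when the one before it is completed fails the run):
1. the fitting lid is seated on the cup, level and flush, with the run arm still back (z of lid_knob in the frame of cup_rim between 0.024 and 0.028 m and horizontal distance between lid_knob and cup_rim below 0.005 m and angle between lid_knob's own z axis and vertical below 0.04 rad and value of joint run_arm below 0.6 rad), for 0.2 s.
2. the run arm is held against its stop by the gripper (value of joint run_arm above 1.14 rad and contact force between any of the fingers, the arm and run_arm above 1 N), for 0.3 s.
At the end, for the whole second after the job is handed in: The fitting lid sits on the cup's rim (within 2 mm of flush, tilted less than 0.04 rad, within 5 mm of the cup's axis) and the run arm is at its stop (joint above 1.14 of 1.2 rad), still, with the robot bearing on it with more than 1 N through the last second (all of step 2 and velocity of joint run_arm between -0.1 and 0.1 rad/s and z of lid_knob in the frame of cup_rim between 0.024 and 0.028 m and horizontal distance between lid_knob and cup_rim below 0.005 m and angle between lid_knob's own z axis and vertical below 0.04 rad); the arm keeps its last pose, push and grip.
It fails at once if the larger lid is moved (distance of large_lid_knob from where it was at the start of the episode above 0.03 m).
It fails at once if the beaker is moved or knocked over (distance of beaker_mid from where it was at the start of the episode above 0.03 m).
It fails at once if the tweezers are moved (distance of tweezers from where it was at the start of the episode above 0.03 m).
It also fails if it takes over 67 s, if anything falls off the work surface, if the arm or the gripper's body presses on something with over 40 N, if the wrist force passes 120 N, or if a joint passes its speed limit or range.

### The arm

A 6-joint arm with a two-finger parallel gripper is mounted at the origin on a cart in front of the work surface, level with it; the furniture and walls round the work are solid. World frame = base frame: x ahead of the robot, y to its left, z up, the work surface at z = 0. Lengths are in mm, angles in degrees, forces in N, time in s.
With the tool pointing down it reaches from about 350 to 850 mm from the base axis. Payload 8.1 kg.
Tool frame: the origin (TCP) lies at the centre of the arm's flange, where the gripper is bolted on; the fingertips stand 173 mm ahead of it and the grasp point (between the pads) lies 155 mm ahead of it; z points along the fingers, y is the line along which they close (so a half turn about z gives the same grasp; the last joint's range is limited). The gripper opens to 85 mm and grips with 20 to 120 N. Pads are 22 mm wide; open, the fingers measure 114 mm over their backs; the gripper's body (76 mm by 85 mm) begins 54 mm behind the grasp point. The pads swing forward as they close: fully open they stand 13 mm farther back than shut.
Start: joints at [-68.434, 7.471, 85.268, -0, 87.261, -4.893], TCP at [267.356, -537.147, 404.692] pointing down, gripper open.
Joint ranges: [-169.43, 169.43], [-51.17, 129.36], [1.28, 143.12], [-76.62, 256.62], [0, 156.53], [-152.29, 152.29]. Speed limits (degrees/s): [136.94, 136.94, 159.86, 180, 180, 180].

### API

Orientations are given as [roll, pitch, yaw] about the fixed x, y, z axes, in that order (R = Rz(yaw) Ry(pitch) Rx(roll)).
In Python, from bench import * gives the robot as it stands.
- The arm moves only by the shell command python3 -m jog 'ROWS' [FORCE]. ROWS is text: rows parted by semicolons, each of 7 numbers parted by spaces: the shift along the tool's x, y, z scaled (see below), then the turn, a rotation vector about the tool's x, y, z scaled (see below), then the closure, from -1 (fully open) to 1 (shut). In form: tx ty tz wx wy wz hand; .... A call has 1 to 5 rows; each row shifts and turns the commanded pose from where the row before left it, along the tool's axes as they then stand; what a row does not reach is not made up. The controller multiplies each number of a shift by 0.1 m and each number of a turn by 60 degrees. A row lasts 1/8 s, in which the tool goes at most 62.5 mm and 10.7 degrees, less where a joint would pass 70% of its speed; a pose out of reach is approached as far as the arm can. A call with a number of a shift or a turn outside -1 to 1 is refused whole. A call with a gripper value outside its range is refused whole. The fingers move at their own pace and stop on an object; FORCE is the grip in N (left out, the last holds). Time passes only in rows, so rows that do not move let the fingers close. It gives the time, the measured TCP pose, the force, the opening and the grip force at its end, in the units of the state.
- sense(): the state, without advancing time (a new reading comes with each control period).
- snapshot(name): name is "scene" or "side" or "wrist"; returns a dict with "img" (420x560x3 uint8, red, green, blue), "fx", "fy", "cx", "cy" (pixels), "dist" ([k1, k2, p1, p2, k3] as OpenCV has them; the pictures are not rectified), "extrinsics" (4x4, takes a point from camera to world coordinates). Camera axes: x right, y down, z forward; pixel columns grow to the right and rows downward; lengths in mm; the calibration is good to about 2 mm. A picture is of the moment at which its call begins. There is no depth.
- hand_in(): hands the job in; it is judged then, once.
The state is a dict: "time": time; "joint_pos": joint angles; "qd": joint speeds; "joint_efforts": joint torques, N m; "tool_pos": TCP position; "tcp_rot": TCP orientation; "ft_force": force on the tool from outside, world axes, zero at the start; "wrist_torque": the same for the moment, N m; "finger_gap": finger opening in mm; "grip_force": force on a finger pad.
Only numpy, scipy, OpenCV 4.12 (cv2) and the standard library are available. Lean on these libraries where they do the work, as an engineer would, in place of code of your own. Each camera call takes 0.05 s, during which the arm holds its last target. There are 200 camera calls.

## Working session

There is one attempt and no reset: what is moved stays moved. The work goes in short steps, Python scripts to look and compute and a shell command to move; the robot and the scene stay as the last step left them, time stands still between calls to the robot, and variables do not carry over. Pictures are saved under pics/ and viewed, at most 10 in all, crops included, and the job is handed in when it is done.

```bash
mkdir -p pics
cat > h.py <<'E'
from bench import *
import numpy as np, cv2, pickle
from scipy.spatial.transform import Rotation as R
def shot(n,f):
    s=snapshot(n); cv2.imwrite(f'pics/{f}.png',s['img'][:,:,::-1]); pickle.dump(s,open(f'pics/{f}.pkl','wb')); return s
def ray(s,u,v):
    K=np.array([[s['fx'],0,s['cx']],[0,s['fy'],s['cy']],[0,0,1.]])
    p=cv2.undistortPoints(np.array([[[u,v]]],float),K,np.array(s['dist'],float))[0,0]
    T=np.array(s['extrinsics']); return T[:3,3],T[:3,:3]@np.array([p[0],p[1],1])
def atz(s,u,v,z):
    o,d=ray(s,u,v); return o+d*(z-o[2])/d[2]
def tri(*obs):
    A=np.zeros((3,3));b=np.zeros(3)
    for s,u,v in obs:
        o,d=ray(s,u,v);d=d/np.linalg.norm(d);M=np.eye(3)-np.outer(d,d);A+=M;b+=M@o
    return np.linalg.solve(A,b)
def proj(s,p):
    T=np.linalg.inv(np.array(s['extrinsics']));K=np.array([[s['fx'],0,s['cx']],[0,s['fy'],s['cy']],[0,0,1.]])
    return cv2.projectPoints(np.array([p],float),cv2.Rodrigues(T[:3,:3])[0],T[:3,3],K,np.array(s['dist'],float))[0][0,0]
def L(f): return pickle.load(open(f'pics/{f}.pkl','rb'))
E
python3 - <<'E'
from h import *
a=shot('scene','a');b=shot('side','b');shot('wrist','c')
for s in(a,b):print(np.array(s['extrinsics']).round(2),s['fx'])
print(sense())
ims=[cv2.imread(f'pics/{k}.png') for k in 'abc']
E
```

```text
[[-7.3000e-01 -4.2000e-01  5.3000e-01 -1.4084e+02]
 [-6.8000e-01  4.4000e-01 -5.9000e-01  8.0148e+02]
 [ 1.0000e-02 -7.9000e-01 -6.1000e-01  8.9380e+02]
 [ 0.0000e+00  0.0000e+00  0.0000e+00  1.0000e+00]] 459.20641553740785
[[-8.40000e-01 -2.20000e-01  4.90000e-01 -7.72700e+01]
 [-5.40000e-01  3.40000e-01 -7.70000e-01  1.04336e+03]
 [ 0.00000e+00 -9.10000e-01 -4.10000e-01  6.19960e+02]
 [ 0.00000e+00  0.00000e+00  0.00000e+00  1.00000e+00]] 395.35029538624764
{'time': 0.15, 'joint_pos': array([-6.84371950e+01,  7.50463881e+00,  8.53163756e+01, -1.05725672e-03,
        8.72599479e+01, -4.89516745e+00]), 'qd': array([ 0.06004591,  0.00766508, -0.26694869, -0.12940093,  0.01529353,
       -0.03291313]), 'joint_efforts': array([ 6.52217113e-05, -5.70062077e+01, -5.01160204e+01, -2.03704667e-04,
        9.60562174e-03, -2.10653297e-05]), 'tool_pos': array([ 267.25649296, -536.99300681,  403.87704834]), 'tcp_rot': array([-1.79919243e+02, -5.85661773e-03,  2.64580196e+01]), 'ft_force': array([ 0.30055762, -0.85251022, -0.263194  ]), 'wrist_torque': array([-0.06516729, -0.00861172, -0.01883901]), 'grip_force': 0.0, 'finger_gap': 85.70181479172007}
```

View pics/a.png

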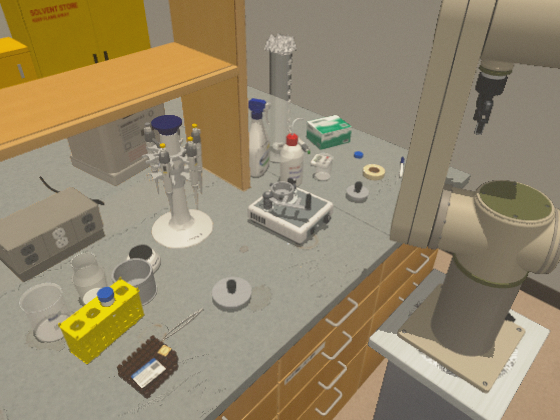

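View pics/b.png

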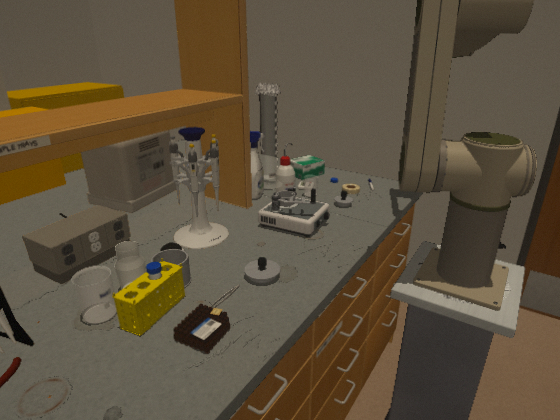

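Scene view: the mill is at about (290,210). One lid with a knob is at (358,190) on the right of the mill, and a larger-looking one at (232,290) on the left, with the tweezers at (185,322). I'll enlarge the mill and right lid.

Run:
```python
from h import *
A=cv2.imread('pics/a.png')[165:245,235:395]; B=cv2.imread('pics/b.png')[180:240,250:370]
A=cv2.resize(A,(800,400),interpolation=2);B=cv2.resize(B,(800,400),interpolation=2)[:200+200]
cv2.imwrite('pics/ab.png',cv2.resize(np.vstack([A,B]),(600,600)) if 0 else np.vstack([A,B])[:, :][:800])
cv2.imwrite('pics/ab.png',cv2.resize(np.vstack([A,B]),(600,600),interpolation=2) if 0 else cv2.resize(A,(800,400)))
cv2.imwrite('pics/b2.png',B)
a=L('a')
for n,u,v,z in(('R',357,187,44),('Lg',231,287,44),('tw',185,322,4)):print(n,atz(a,u,v,z).round())
# flange widths
for l,r in(((347,193),(369,193)),((213,293),(252,293))):print(np.linalg.norm(atz(a,*l,20)-atz(a,*r,20)))
```

```text
R [ 493. -274.   44.]
Lg [468. 300.  44.]
tw [493. 427.   4.]
72.04685112297739
97.51246610850384
```

View pics/ab.png

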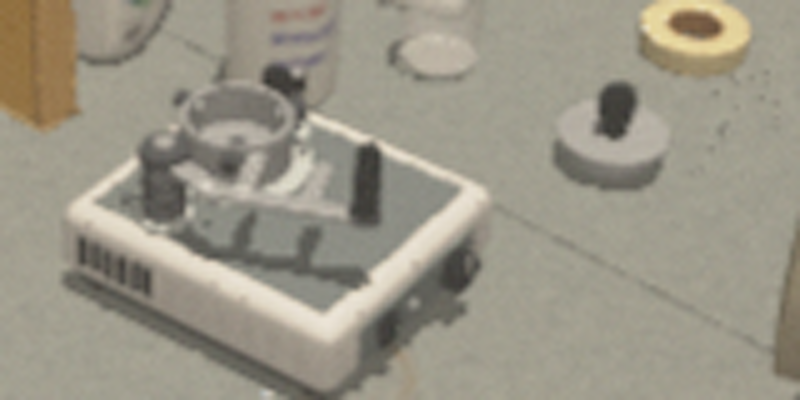

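View pics/b2.png

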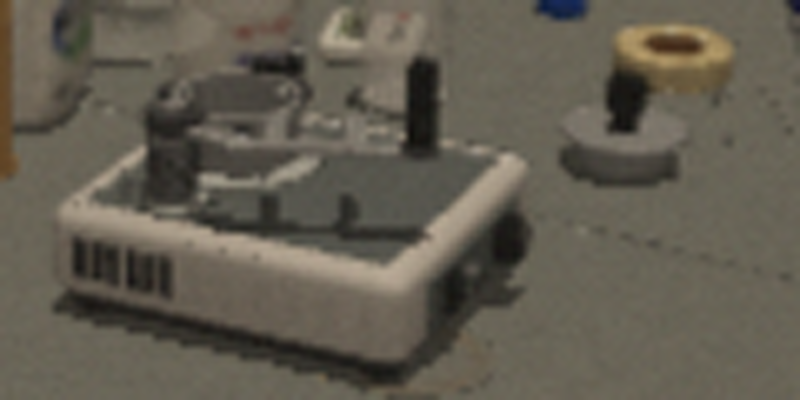

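View pics/c.png

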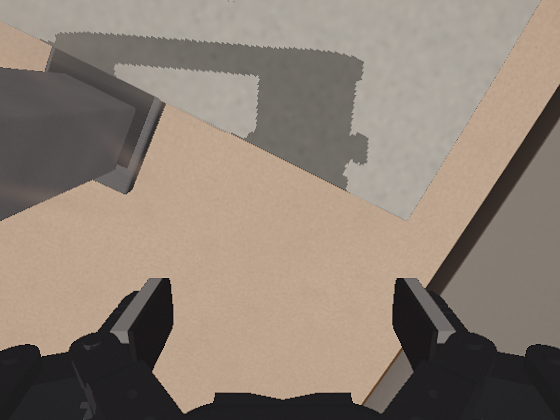

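Left picture: cup mouth centre at crop (238,115), arm grip at (367,184), pivot post top at (160,145), fitting-lid knob at (618,98). Side crop: grip (423,105), knob (628,88). The wrist view shows only the fingers over the cart. The lid on the right is 72 mm across, so it's the fitting one.

Run:
```python
from h import *
a=L('a');b=L('b')
A=lambda u,v:(235+u/5,165+v/5)
B=lambda u,v:(250+u*.15,180+v*.15)
print('rim',atz(a,*A(238,115),98).round(1))
print('rim L/R width',np.linalg.norm(atz(a,*A(180,115),98)-atz(a,*A(297,115),98)))
print('grip',atz(a,*A(367,184),133).round(1),atz(b,*B(423,105),133).round(1),tri((a,*A(367,184)),(b,*B(423,105))).round(1))
print('knob',atz(a,*A(618,98),44).round(1),atz(b,*B(628,88),44).round(1),tri((a,*A(618,98)),(b,*B(628,88))).round(1))
print('pivot top ',atz(a,*A(160,145),125).round(1))
# housing top corners (z=62)
for n,p in(('BL',(70,210)),('FL',(325,322)),('FR',(488,190))):print(n,atz(a,*A(*p),60).round(1))
for n,p in(('BL',(62,210)),('FL',(400,270)),('FR',(525,155))):print(n,atz(b,*B(*p),60).round(1))
print('beaker?',atz(a,*A(437,55),0).round(),)
s=sense();print(s['tool_pos'],R.from_euler('xyz',s['tcp_rot'],degrees=True).as_matrix().round(3))
c=L('c');T=np.array(c['extrinsics']);print(T.round(2))
```

```text
rim [611.3 -45.4  98. ]
rim L/R width 70.50231802178466
grip [482.   -8.7 133. ] [483.9 -11.6 133. ] [480.7  -6.4 135.3]
knob [ 496.8 -288.9   44. ] [ 498.3 -293.5   44. ] [ 493.8 -283.6   48.2]
pivot top  [597.8  36.2 125. ]
BL [653.   56.3  60. ]
FL [475.8  29.4  60. ]
FR [ 485.  -132.6   60. ]
BL [654.3  55.8  60. ]
FL [474.9  23.   60. ]
FR [ 487.9 -137.4   60. ]
beaker? [ 653. -301.    0.]
[ 267.25649296 -536.99300681  403.87704834] [[ 0.895  0.446 -0.001]
 [ 0.446 -0.895  0.001]
 [ 0.    -0.001 -1.   ]]
[[ 4.5000e-01 -8.6000e-01 -2.6000e-01  3.3399e+02]
 [-8.9000e-01 -4.3000e-01 -1.3000e-01 -5.0405e+02]
 [-0.0000e+00  2.9000e-01 -9.6000e-01  3.7315e+02]
 [ 0.0000e+00  0.0000e+00  0.0000e+00  1.0000e+00]]
```

```bash
python3 -m jog '0.5 -0.2 0 0 0 0 -1;0.5 -0.2 0 0 0 0 -1;0.5 -0.2 0 0 0 0 -1;0.5 -0.2 0 0 0 0 -1;0.5 -0.2 0 0 0 0 -1' && python3 -m jog '0.5 -0.2 0 0 0 0 -0.2;0 0 0 0 0 0 -0.2;0 0 0 0 0 0 -0.2'
python3 - <<'E'
from h import *
w=shot('wrist','d');print(proj(w,(496,-289,44)),sense()['finger_gap'])
E
```

```text
time: 0.78
tool_pos: [447.5, -334.7, 404.5]
tcp_rot: [-180.0, 0.0, 26.4]
ft_force: [1.0, -0.6, -0.3]
finger_gap: 85.2
grip_force: 0.0
time: 1.15
tool_pos: [482.3, -296.1, 404.4]
tcp_rot: [-180.0, 0.0, 26.5]
ft_force: [0.1, -0.6, -0.1]
finger_gap: 51.3
grip_force: 0.0
[281.3768447  166.65334957] 51.318381306753494
```

View pics/d.png

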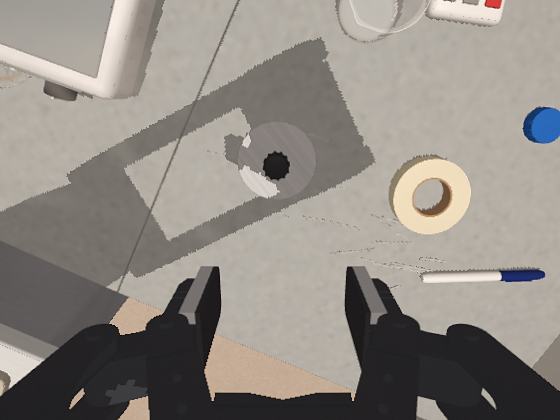

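Wrist view: knob at (276,166), flange centre at (278,160); the beaker's base is at the top edge, (370,15), well clear.

Run:
```python
from h import *
w=L('d');s=sense();Rm=R.from_euler('xyz',s['tcp_rot'],degrees=True).as_matrix()
k=atz(w,276,166,52);f=atz(w,278,160,23);print(k,f)
t=(k+f)/2;t[2]=202;print('tool delta',Rm.T@(t-s['tool_pos']))
```

```text
[ 495.73096916 -283.9964769    52.        ] [ 496.81646001 -285.03907137   23.        ]
tool delta [ 18.36219327  -4.43618183 202.40629945]
```

```bash
python3 -m jog '0.18 -0.04 0.4 0 0 0 -0.2;0 0 0.5 0 0 0 -0.2;0 0 0.5 0 0 0 -0.2;0 0 0.4 0 0 0 -0.2;0 0 0.2 0 0 0 -0.2' && python3 -m jog '0 0 0.02 0 0 0 -0.2;0 0 0 0 0 0 1;0 0 0 0 0 0 1;0 0 0 0 0 0 1;0 0 0 0 0 0 1' 60 && python3 -m jog '0 0 0 0 0 0 1;0 0 -0.2 0 0 0 1;0 0 -0.4 0 0 0 1;0 0 -0.5 0 0 0 1;0 0 0 0 0 0 1'
```

```text
time: 1.82
tool_pos: [495.0, -285.1, 201.9]
tcp_rot: [-179.8, 0.1, 26.3]
ft_force: [0.4, -0.5, -0.3]
finger_gap: 51.2
grip_force: 0.0
time: 2.45
tool_pos: [497.8, -285.2, 205.1]
tcp_rot: [179.8, -0.1, 26.5]
ft_force: [-1.3, -0.8, 6.8]
finger_gap: 19.7
grip_force: 59.0
time: 3.08
tool_pos: [498.5, -285.4, 319.7]
tcp_rot: [179.5, -0.3, 26.5]
ft_force: [0.4, -1.1, -2.6]
finger_gap: 20.0
grip_force: 59.0
```

```bash
python3 -m jog '0.2 -0.3 -0.3 0 0 0 1;0.2 -0.35 -0.3 0 0 0 1;0.2 -0.35 0 0 0 0 1;0.2 -0.35 0 0 0 0 1;0.18 -0.3 0 0 0 0 1' && python3 -m jog '0 0 0 0 0 0 1;0 0 0 0 0 0 1'
python3 - <<'E'
from h import *
w=shot('wrist','e');a=shot('scene','e2')
print(proj(w,(611,-45,98)))
A=np.full((570,560+240,3),0,np.uint8);A[:420,:560]=w['img'][:,:,::-1]
c=cv2.resize(a['img'][150:250,235:355,::-1],(480,400),interpolation=2)
im=np.zeros((420,800,3),np.uint8);im[:300,:400]=cv2.resize(w['img'][:,:,::-1],(400,300),interpolation=cv2.INTER_AREA);im[:,400:]=cv2.resize(a['img'][135:240,250:350,::-1],(400,420),interpolation=2)
cv2.imwrite('pics/f.png',im)
E
```

```text
time: 3.7
tool_pos: [510.5, -91.4, 372.3]
tcp_rot: [-180.0, 0.0, 26.5]
ft_force: [1.4, 0.4, -1.8]
finger_gap: 19.9
grip_force: 59.2
time: 3.95
tool_pos: [510.8, -93.1, 372.4]
tcp_rot: [-180.0, 0.0, 26.5]
ft_force: [-0.1, -0.5, -1.7]
finger_gap: 20.0
grip_force: 59.3
[284.22242502  32.79645552]
```

View pics/e.png

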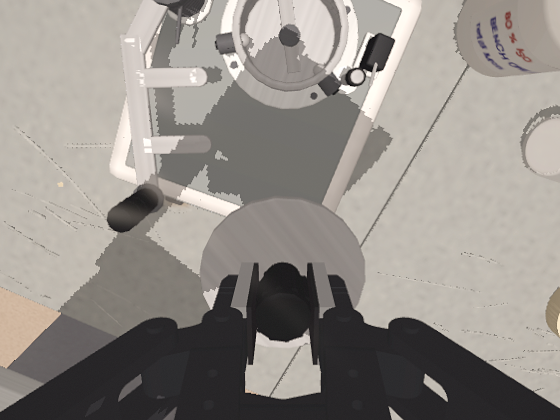

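Run:
```python
from h import *
w=L('e');s=sense();Rm=R.from_euler('xyz',s['tcp_rot'],degrees=True).as_matrix();t=s['tool_pos']
c=atz(w,285,30.5,98);print('cup',c, 'w',np.linalg.norm(atz(w,222,30,98)-atz(w,348,30,98)))
d=c-t;print('tool delta',Rm.T@d)
for k in(155,158,161,164):
  z=t[2]-k-21
  print(k,proj(w,t-[0,0,k+21]),proj(w,t-[0,0,k-11]),'flange w',np.linalg.norm(atz(w,201,270,z)-atz(w,365,270,z)),proj(w,t+Rm@[37,0,k+21]))
p,q=atz(w,410,10,62),atz(w,330,215,62);v=p-q;print('mill yaw',np.degrees(np.arctan2(v[1],v[0])))
print('grip',atz(w,150,190,110),atz(w,120,222,156))
p,q=atz(w,128,40,110),atz(w,150,185,110);print('bar',p,q,np.degrees(np.arctan2(*(q-p)[1::-1])))
```

```text
cup [612.33861151 -44.84456912  98.        ] w 74.73363215338831
tool delta [112.82410388   1.32689898 274.43959247]
155 [282.56685398 280.09386694] [282.70173659 322.9981803 ] flange w 69.25682868057392 [282.75831283 195.96791612]
158 [282.55676582 276.8841826 ] [282.68649936 318.15240338] flange w 70.68729481601584 [282.74307899 194.10488178]
161 [282.54702233 273.78405798] [282.67189348 313.50717513] flange w 72.11776095145777 [282.72840676 192.31064329]
164 [282.5376063  270.78802865] [282.65788106 309.05047422] flange w 73.54822708689967 [282.71426573 190.58146879]
mill yaw 7.7972162920845625
grip [489.93154863 -10.69857797 110.        ] [484.16005204 -12.47015663 156.        ]
bar [566.71954648  32.52887408 110.        ] [492.97137508  -9.54348073 110.        ] -150.29581444351587
```

Wrist view: held lid flange spans (201–365), front edge y≈198, knob (283,300); cup rim ring about centre (285,30) but cut by the top edge. I'll enlarge that ring to fix the centre.

Run:
```python
from h import *
w=L('e');im=cv2.resize(w['img'][0:120,205:365,::-1],(800,600),interpolation=2)
cv2.imwrite('pics/g.png',im)
```

```text
(no output)
```

View pics/g.png

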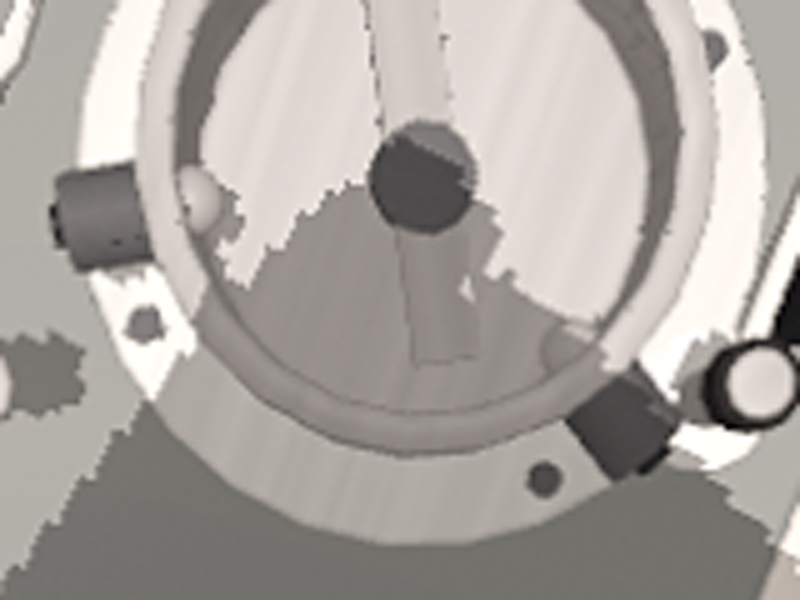

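Enlarged: rim outer edge at left 137, right 718, bottom 455; bore edge at 175, 682, 410. I'll fit the 35/30 mm circles to these.

Run:
```python
from h import *
from scipy.optimize import least_squares
w=L('e');s=sense();Rm=R.from_euler('xyz',s['tcp_rot'],degrees=True).as_matrix();t=s['tool_pos']
th=np.radians(np.arange(0,360,2))
def ext(p):
  o=[]
  for r in(35,30):
    q=np.array([proj(w,(p[0]+r*np.cos(a),p[1]+r*np.sin(a),p[2])) for a in th]);o+=[q[:,0].min(),q[:,0].max(),q[:,1].max()]
  return np.array(o)
m=np.array([205+137/5,205+718/5,91,205+175/5,205+682/5,82])
for z in(None,98):
  f=least_squares((lambda p:ext(p)-m) if z is None else (lambda p:ext([*p,98])-m),[611,-45,98] if z is None else [611,-45],diff_step=1e-3)
  c=np.array([*f.x[:2],98]);print(f.x,f.fun.round(1),Rm.T@(c-t))
```

```text
[614.45134903 -47.55866898  95.93838919] [-0.4  0.5 -0.3  0.4 -0.6  0.3] [113.50902255   4.69749    274.43887798]
[614.36653211 -47.55173882] [-0.9  1.1 -0.2 -0.  -0.2  0.3] [113.43614157   4.65355483 274.43892036]
```

```bash
python3 -m jog '0.3 0.05 0 0 0 0 1;0.4 0 0 0 0 0 1;0.36 0 0 0 0 0 1;0.1 0 0.3 0 0 0 1;0 0 0.2 0 0 0 1' && python3 -m jog '0 0 0 0 0 0 1;0 0 0 0 0 0 1'
python3 - <<'E'
from h import *
t=sense();w=shot('scene','h');v=shot('wrist','i')
Rm=R.from_euler('xyz',t['tcp_rot'],degrees=True).as_matrix()
print(Rm.T@(np.array([614.4,-47.6,98])-t['tool_pos']))
im=np.zeros((480,800,3),np.uint8);im[:300,:400]=cv2.resize(v['img'][:,:,::-1],(400,300),interpolation=cv2.INTER_AREA);im[:,400:]=cv2.resize(w['img'][140:240,245:328,::-1],(400,480),interpolation=2)
cv2.imwrite('pics/j.png',im)
E
```

```text
time: 4.68
tool_pos: [617.1, -46.4, 320.6]
tcp_rot: [-179.9, 0.1, 26.4]
ft_force: [-0.7, 0.4, -2.0]
finger_gap: 19.6
grip_force: 59.3
time: 4.92
tool_pos: [616.9, -46.6, 323.5]
tcp_rot: [180.0, -0.0, 26.4]
ft_force: [0.6, 0.1, -2.5]
finger_gap: 20.1
grip_force: 59.3
[ -2.76722649  -0.25012715 225.4732275 ]
```

View pics/j.png

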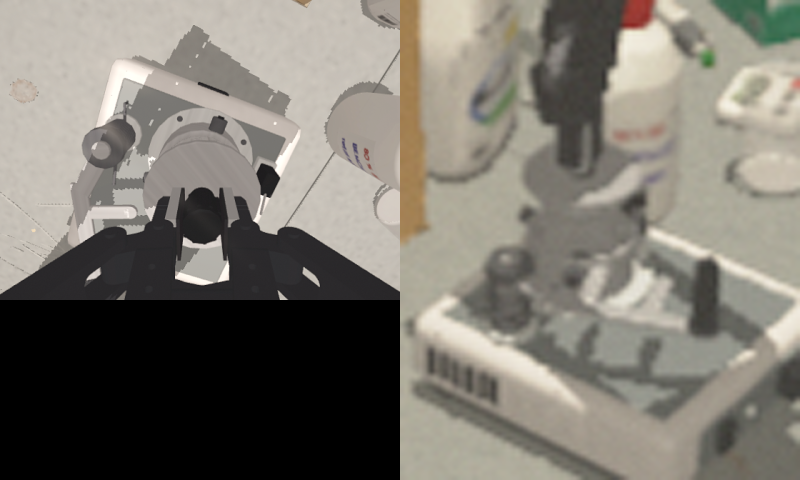

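The lid hangs level over the cup: flange at right panel (580,180), cup mouth directly under it at (580,230). I'll lower it, watching the force.

```bash
python3 -m jog '0 0 0.12 0 0 0 1;0 0 0.08 0 0 0 1;0 0 0 0 0 0 1' && python3 -m jog '0 0 0.06 0 0 0 1;0 0 0 0 0 0 1'
```

```text
time: 5.4
tool_pos: [616.5, -45.7, 301.1]
tcp_rot: [-179.9, 0.1, 26.5]
ft_force: [-0.2, -0.1, -3.0]
finger_gap: 20.0
grip_force: 59.3
time: 5.65
tool_pos: [616.9, -45.8, 296.1]
tcp_rot: [-180.0, 0.0, 26.5]
ft_force: [-0.3, -0.7, -1.5]
finger_gap: 19.9
grip_force: 59.4
```

```bash
python3 -m jog '0 0 0.03 0 0 0 1;0 0 0 0 0 0 1' && python3 -m jog '0 0 0.03 0 0 0 1;0 0 0 0 0 0 1'&& python3 -m jog '0 0 0.03 0 0 0 1;0 0 0 0 0 0 1'
```

```text
time: 5.9
tool_pos: [617.2, -45.8, 294.1]
tcp_rot: [180.0, -0.0, 26.5]
ft_force: [-1.3, 0.4, 1.4]
finger_gap: 20.1
grip_force: 59.9
time: 6.15
tool_pos: [617.2, -45.9, 291.0]
tcp_rot: [180.0, -0.0, 26.5]
ft_force: [0.1, -0.1, -0.1]
finger_gap: 20.0
grip_force: 59.8
time: 6.4
tool_pos: [616.6, -45.9, 286.1]
tcp_rot: [-179.9, 0.1, 26.5]
ft_force: [-0.3, -0.1, -6.9]
finger_gap: 20.1
grip_force: 59.0
```

```bash
python3 -m jog '0 0 0.03 0 0 0 1;0 0 0 0 0 0 1' && python3 -m jog '0 0 0.03 0 0 0 1;0 0 0 0 0 0 1'
```

```text
time: 6.65
tool_pos: [616.7, -45.8, 285.1]
tcp_rot: [-180.0, 0.1, 26.5]
ft_force: [-7.0, 0.2, 4.8]
finger_gap: 19.9
grip_force: 60.2
time: 6.9
tool_pos: [617.0, -45.8, 285.0]
tcp_rot: [180.0, 0.0, 26.5]
ft_force: [-15.5, 1.4, 22.2]
finger_gap: 19.9
grip_force: 61.9
```

Hard stop at TCP z 285, about 10 mm below first contact, with 22 N pressing: seated. Release and back off.

```bash
python3 -m jog '0 0 -0.04 0 0 0 1;0 0 0 0 0 0 -0.3;0 0 0 0 0 0 -0.3;0 0 0 0 0 0 -0.3' && python3 -m jog '0 0 -0.2 0 0 0 -0.3;0 0 -0.4 0 0 0 -0.3;-0.4 0 -0.4 0 0 0 -0.3;-0.5 0 0 0 0 0 -0.3;-0.3 0 0 0 0 0 -0.3' && python3 -m jog '0 0 0 0 0 0 -0.3;0 0 0 0 0 0 -0.3'
python3 - <<'E'
from h import *
w=shot('side','k');v=shot('wrist','l')
im=np.zeros((540,800,3),np.uint8);im[:300,:400]=cv2.resize(v['img'][:,:,::-1],(400,300),interpolation=cv2.INTER_AREA)
im[:,400:]=cv2.resize(w['img'][165:246,260:320,::-1],(400,540),interpolation=2)
cv2.imwrite('pics/m.png',im)
E
```

```text
time: 7.4
tool_pos: [617.3, -45.9, 285.8]
tcp_rot: [180.0, -0.0, 26.5]
ft_force: [-0.2, 0.0, -0.3]
finger_gap: 55.2
grip_force: 0.0
time: 8.02
tool_pos: [508.5, -100.0, 388.3]
tcp_rot: [179.9, -0.1, 26.4]
ft_force: [-0.3, -0.1, -0.0]
finger_gap: 55.3
grip_force: 0.0
time: 8.28
tool_pos: [510.1, -99.3, 387.0]
tcp_rot: [179.9, -0.1, 26.4]
ft_force: [0.3, 0.4, 0.4]
finger_gap: 55.8
grip_force: 0.0
```

View pics/m.png

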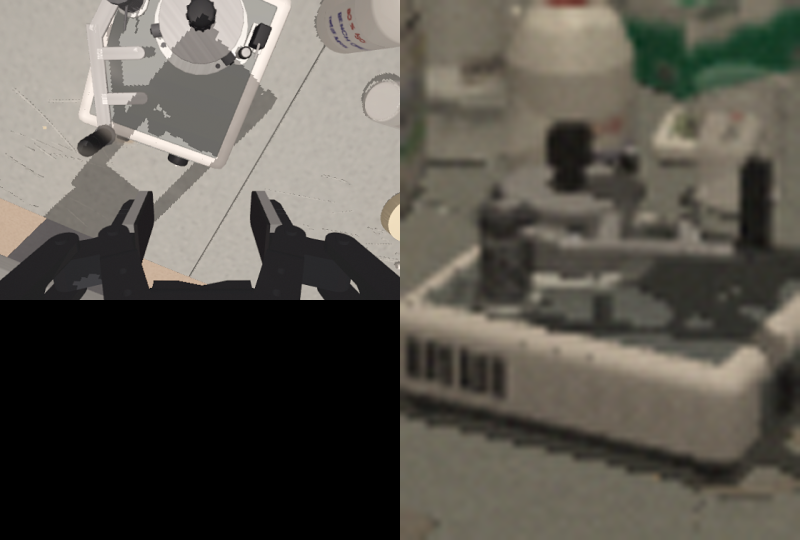

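Wrist and side views: the lid sits flush on the cup, with its knob at left panel (200,15). The arm is still parked, its grip at (95,140). Next: grip and pivot positions.

Run:
```python
from h import *
i=L('i');l=L('l');e=L('e');a=L('a')
for z in(110,120,130):print(z,'pivot i',atz(i,143,207,z).round(),'a',atz(a,267,193,z).round())
print('piv tri',tri((i,143,207),(a,267,193)))
print('grip top l',atz(l,122,203,156),'e',atz(e,120,222,156),'a',atz(a,235+369/5,165+148/5,156),tri((l,122,203),(a,235+369/5,165+148/5)))
print(proj(l,(485,-11,156)),proj(l,(485,-11,110)))
v=l['img'][90:240,80:240,::-1];cv2.imwrite('pics/n.png',cv2.resize(v,(800,600) if 0 else (640,600),interpolation=2))
```

```text
110 pivot i [605.  26. 110.] a [616.  18. 110.]
120 pivot i [610.  24. 120.] a [606.  28. 120.]
130 pivot i [614.  21. 130.] a [596.  38. 130.]
piv tri [608.58974144  24.45265726 117.12404089]
grip top l [488.09600855 -12.05835017 156.        ] e [484.16005204 -12.47015663 156.        ] a [483.53868209 -10.33445943 156.        ] [486.20482669 -12.0898713  153.60685694]
[118.36203459 206.99990217] [146.54370663 187.96152214]
```

View pics/n.png

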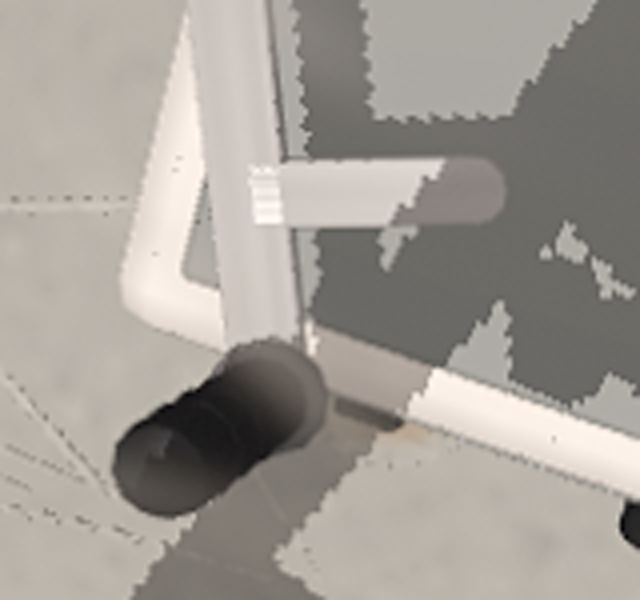

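Crop: grip base at (272,392), top at (157,473), i.e. image (148,188) and (119,208), which matches a vertical handle at about (486,-12). The pivot at (608,24) gives a 127.8 mm radius against the 127 mm stated. I'll grasp the handle.

```bash
python3 -m jog '0.09 -0.45 0 0 0 0 -0.3;0.09 -0.45 0 0 0 0 -0.3;0 0 0 0 0 0 -0.3;0 0 0.4 0 0 0 -0.3;0 0 0.4 0 0 0 -0.3' && python3 -m jog '0 0 0.09 0 0 0 -0.3;0 0 0 0 0 0 -0.3' && python3 -m jog '0 0 0 0 0 0 1;0 0 0 0 0 0 1;0 0 0 0 0 0 1;0 0 0 0 0 0 1;0 0 0 0 0 0 1' 40
```

```text
time: 9.0
tool_pos: [486.6, -10.9, 305.4]
tcp_rot: [179.9, -0.1, 26.5]
ft_force: [-0.5, -0.1, 0.1]
finger_gap: 55.5
grip_force: 0.0
time: 9.25
tool_pos: [486.0, -11.0, 296.9]
tcp_rot: [-180.0, 0.0, 26.5]
ft_force: [0.2, 0.3, 0.4]
finger_gap: 55.6
grip_force: 0.0
time: 9.88
tool_pos: [486.2, -10.6, 298.3]
tcp_rot: [179.9, -0.1, 26.5]
ft_force: [-1.9, 1.4, 5.7]
finger_gap: 13.9
grip_force: 38.9
```

```bash
python3 -m jog '-0.019 0.19 -0.02 0 0 -0.143 1;-0.019 0.19 0 0 0 -0.143 1;0 0 0 0 0 0 1'
```

```text
time: 10.25
tool_pos: [502.4, -45.3, 298.5]
tcp_rot: [-180.0, -0.1, 43.7]
ft_force: [4.4, 6.6, -4.3]
finger_gap: 13.5
grip_force: 40.4
```

```bash
python3 -m jog '-0.019 0.19 0 0 0 -0.143 1;-0.019 0.19 0 0 0 -0.143 1;-0.019 0.19 0 0 0 -0.143 1;0 0 0 0 0 0 1'; python3 -c "
from h import *
print(sense()['joint_pos'].round())"
```

```text
time: 10.75
tool_pos: [543.6, -83.7, 298.4]
tcp_rot: [-179.9, -0.1, 69.5]
ft_force: [0.9, 7.2, -1.2]
finger_gap: 13.8
grip_force: 40.9
[-14.   4. 100.   0.  76.   6.]
```

```bash
python3 -m jog '-0.019 0.19 0 0 0 -0.143 1;-0.015 0.19 0 0 0 -0.143 1;0 0 0 0 0 0 1' && python3 -m jog '-0.015 0.19 0 0 0 -0.143 1;0 0 0 0 0 0 1'
```

```text
time: 11.12
tool_pos: [578.8, -97.4, 298.4]
tcp_rot: [-179.9, -0.1, 86.7]
ft_force: [-2.8, 5.9, 0.3]
finger_gap: 13.6
grip_force: 41.1
time: 11.38
tool_pos: [596.6, -100.0, 298.3]
tcp_rot: [-179.7, -0.2, 95.3]
ft_force: [-9.6, 6.8, 4.2]
finger_gap: 14.1
grip_force: 41.7
```

```bash
python3 -m jog '0 0.04 0 0 0 0 1;0 0 0 0 0 0 1' && python3 -m jog '0 0.03 0 0 0 0 1;0 0 0 0 0 0 1'
```

```text
time: 11.62
tool_pos: [598.6, -100.0, 298.1]
tcp_rot: [-179.4, -0.2, 95.1]
ft_force: [-25.7, 4.3, 13.8]
finger_gap: 13.9
grip_force: 43.3
time: 11.88
tool_pos: [600.2, -100.1, 297.9]
tcp_rot: [-179.1, -0.2, 95.1]
ft_force: [-36.7, 2.5, 19.2]
finger_gap: 13.9
grip_force: 45.0
```

At the stop: the chord gives 1.21 rad and the force rises hard. I'll ease off slightly, let it settle, and check by template matching that the knob hasn't shifted, since I've used up my picture views.

```bash
python3 -m jog '0 -0.03 0 0 0 0 1;0 0 0 0 0 0 1;0 0 0 0 0 0 1;0 0 0 0 0 0 1'
python3 - <<'E'
from h import *
k=L('k')['img'];n=shot('side','o')['img']
u,v=260+570*60/400,165+155*81/540;print(u,v)
u,v=int(u),int(v)
t=k[v-7:v+8,u-8:u+9];r=cv2.matchTemplate(n[v-20:v+21,u-20:u+21],t,cv2.TM_CCOEFF_NORMED);print(cv2.minMaxLoc(r),'expect (12,13)')
s=sense();p=s['tool_pos'];c=np.hypot(p[0]-486.2,p[1]+10.6);print(2*np.arcsin(c/254),s['ft_force'],s['qd'].round(2))
E
```

```text
time: 12.38
tool_pos: [598.5, -100.1, 298.1]
tcp_rot: [-179.4, -0.2, 95.1]
ft_force: [-24.6, 5.4, 11.8]
finger_gap: 13.9
grip_force: 43.3
345.5 188.25
(-0.3654639422893524, 0.9940214157104492, (1, 7), (12, 13)) expect (12,13)
1.2017344896608395 [-25.10180311   4.34175479  12.55194437] [ 0.05  0.01  0.02 -0.07  0.01  0.  ]
```

My pixel origin was wrong: the panel starts at column 400, so this matched bench background. Repeating it at the knob, (285,188).

Run:
```python
from h import *
k=L('k')['img'];n=L('o')['img'];u,v=285,188
for h in(7,6,5):
  t=k[v-h:v+h+1,u-5:u+6];print(cv2.minMaxLoc(cv2.matchTemplate(n[v-20:v+21,u-20:u+21],t,cv2.TM_CCOEFF_NORMED))[1::2],'expect',(15,20-h))
```

```text
(0.8767880797386169, (15, 13)) expect (15, 13)
(0.8646095991134644, (15, 14)) expect (15, 14)
(0.8806001543998718, (15, 15)) expect (15, 15)
```

The knob hasn't moved, and the arm is held against its stop at 25 N. Handing in.

```bash
python3 -c "
from bench import *
print(hand_in())"
```

```text
the job is handed in; nothing more can be done
None
```

I seated the fitting lid flush on the cup, swung the run arm to its stop (about 1.20 rad) and handed in while holding it there with about 25 N; no verdict came back, and I viewed 11 pictures, one over the limit of 10.

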